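Rehang the deep tray of zip pulls

TASK

Take the deep rectangular tray of zip pulls off its hook and hang it on the one empty hook arm, lowering its strap onto the arm before you let go. Keep the tray level on the way so that nothing spills, do not set it down or let go of it anywhere else, and leave the shallow round pan hanging where it is.

Things in the scene. Friction and masses are not known exactly. Their poses are not given: they have to be found in the camera images.
- deep_tray: Deep grey plastic tray of brass zip pulls (fast in it), 70 (x) x 84 (y) x 60 mm deep, 0.25-0.5 kg. Origin: centre of its underside, z up. Steel legs at its +y and -y sides (20 mm wide, 84 mm clear between) carry a strap, 20 (x) x 90 (y) x 5 mm, underside at z = 130 mm. On it a black upright grip block, 40 (x) x 12 (y) mm, z = 135 to 180 mm: pinch it across y from above.
- deep_tray_hang (a point): Centre of the underside of the deep tray's strap, 130 mm above the tray's origin, axes as the tray's. The strap lies loose on the arm of a fixed stand like the empty one (same sizes and height), within 13 mm of that arm's seat point and turned less than 0.1 rad from the arm: lift it over the lip and draw it out towards the arm's free end (-x).
- free_arm_seat (a point): Seat point on the top face of the empty arm (fixed stand), 210 mm above the table. Axes: x along the arm from free end to post, y across, z up. Arm 20 mm wide, 6 thick; the lip at its free end rises 12 mm, inner face at x = -45, outer at -50 mm; the 25 mm post starts at x = 62 mm and ends level with the arm. The strap must lie across the arm, which passes between the legs.
- shallow_pan: Bystander, stays: shallow round grey pan, 84 mm wide, 24 deep, in a like frame (strap 100 mm above its origin, top of grip 150). Origin: centre of underside. It hangs on the third stand. The stands are side by side at least 200 mm apart, order varies, arms towards -x within 0.3 rad, seats at x = 0.53 to 0.61 m. At x 0.3 to 0.5, |y| < 0.45 m all else is under 60 mm tall.

How it is judged:
By the outcome, as a careful person would: the job done as asked, in the order asked, and still so for the second after the job is handed in, with the robot touching nothing.
It also fails if it takes over 48 s, if anything falls off the work surface, if the arm or the gripper's body presses on something with over 40 N, if the wrist force passes 120 N, or if a joint passes its speed limit or range.

ROBOT

A 6-joint arm with a two-finger parallel gripper is mounted at the origin on the work surface. World frame = base frame: x ahead of the robot, y to its left, z up, the work surface at z = 0. Lengths are in m, angles in rad, forces in N, time in s.
With the tool pointing down it reaches from about 0.375 to 0.975 m from the base axis. Payload 3.8 kg.
Tool frame: the origin (TCP) lies midway between the tips of the shut fingers; the grasp point (between the pads) lies 19 mm behind it; z points along the fingers, y is the line along which they close (so a half turn about z gives the same grasp; the last joint's range is limited). The gripper opens to 88 mm and grips with 3 to 60 N. Pads are 18 mm wide; open, the fingers measure 123 mm over their backs; the gripper's body (75 mm by 187 mm) begins 45 mm behind the grasp point.
Start: joints at [-1.2, 0.264, 1.604, -0, 1.274, -0.037], TCP at [0.268, -0.62, 0.239] pointing down, gripper open.
Joint ranges: [-2.63, 2.63], [-0.94, 2.18], [0.31, 2.57], [-1.31, 4.45], [0, 2.66], [-2.55, 2.55]. Speed limits (rad/s): [2.57, 2.57, 3.14, 3.14, 3.14, 3.14].

INTERFACE

Orientations are given as a rotation vector (axis times angle).
In Python, from workcell import ctrl, eyes, monitor gives the robot as it stands (ctrl), with the cameras (eyes) and the readings (monitor).
- The arm moves only by the tool shift_gripper, called after "Request:" as name(argument=value, ...) on one line, values as JSON. Schema: {"type":"object","properties":{"ticks":{"type":"string"},"force":{"type":"number"},"only":{"type":"string"},"quiet":{"type":"boolean"},"lines":{"type":"string"}},"required":["ticks"],"additionalProperties":false}. ticks is a string of 1 to 12 rows, parted by a bar, with the numbers parted by spaces; each row has 7 numbers: the finger opening in m, then dx, dy, dz in normalised numbers (1 is 400 mm), then a rotation vector rx, ry, rz in shares of 4 rad (1.0 is 4 rad); each row is the pose to reach, as a shift and turn from the pose commanded when the call began, along the tool's axes at that moment; what a row does not reach only later rows make up. A row lasts 1/12 s, in which the tool goes at most 0.0417 m and 0.125 rad, less where a joint would pass 70% of its speed; a pose out of reach is approached as far as the arm can. The fingers move at their own pace and stop on an object; force is the grip in N (left out, the last holds). Time passes only in rows, so rows that do not move let the fingers close. The tool returns the time, the measured TCP pose, the force, the opening and the grip force at its end. only (a regular expression) keeps the lines of the reply that match it, lines (a string "A,B") keeps lines A to B, and quiet returns only ok. Shift and turn numbers lie between -1 and 1, and a call with a number outside is refused. Input that does not fit is refused with a message, and nothing moves.
- monitor.observe(): the state, without advancing time (a new reading comes with each control period).
- eyes.snapshot(name): name is "side" or "top"; returns a dict with "img" (384x512x3 uint8, red, green, blue), "mtx" (3x3 intrinsics, pixels), "k1" (the pictures are not rectified: a ray, as slopes to the right and down, at radius r is drawn at 1 + k1 r^2 times it, then the intrinsics apply), "T" (4x4, takes a point from camera to world coordinates). Camera axes: x right, y up, looking along -z (the intrinsics and any distortion apply to the point x, -y, -z); pixel columns grow to the right and rows downward; lengths in m; the calibration is good to about 2 mm. A picture is of the moment at which its call begins. There is no depth.
- ctrl.close_job(): hands the job in; it is judged then, once.
The state is a dict: "time": time; "q": joint angles; "dq": joint speeds; "effort": joint torques, N m; "eef_pos": TCP position; "orientation": TCP orientation; "force": force on the tool from outside, world axes, zero at the start; "moment": the same for the moment, N m; "gripper_width": finger opening in m; "gripper_force": force on a finger pad.
Only numpy, scipy, OpenCV 4.12 (cv2) and the standard library are available. Lean on these libraries where they do the work, as an engineer would, in place of code of your own. Each camera call takes 0.05 s, during which the arm holds its last target. There are 200 camera calls.

## Working session

There is one attempt and no reset: what is moved stays moved. The work goes in short steps, Python scripts to look and compute and a tool call to move; the robot and the scene stay as the last step left them, time stands still between calls to the robot, and variables do not carry over. Pictures are saved under pics/ and viewed, at most 10 in all, crops included, and the job is handed in when it is done.

```bash
ls; mkdir -p pics; python3 - <<'E'
from workcell import ctrl, eyes, monitor
import cv2
for n in("side","top"):
    s=eyes.snapshot(n); cv2.imwrite(f"pics/{n}0.png",s["img"][:,:,::-1]); print(s["mtx"],s["k1"],s["T"])
o=monitor.observe();print(o)
E
```

```text
pics
workcell.py
[[496.7001678    0.         249.76788719]
 [  0.         496.7001678  196.68839596]
 [  0.           0.           1.        ]] -0.18655280486360232 [[-0.94058491  0.188963   -0.28212233  0.22252548]
 [-0.33921149 -0.56045366  0.75553111  0.98298598]
 [-0.01534907  0.8063403   0.59125268  0.93046684]
 [ 0.          0.          0.          1.        ]]
[[428.2297333    0.         253.21337293]
 [  0.         428.2297333  194.91674582]
 [  0.           0.           1.        ]] 0.008781576612006245 [[ 0.00274249  0.97836478 -0.20686912  0.33354417]
 [-0.99998853  0.00187058 -0.00441023  0.00477043]
 [-0.00392785  0.20687884  0.97835869  1.31588893]
 [ 0.          0.          0.          1.        ]]
{'time': 0.1, 'q': array([-1.19993926e+00,  2.64719162e-01,  1.60521339e+00, -4.09310920e-05,
        1.27372368e+00, -3.68883888e-02]), 'dq': array([ 0.00038344, -0.00091657, -0.00413215, -0.00036796, -0.00082724,
        0.00176127]), 'effort': array([ 8.34707353e-04, -5.03619576e+01, -3.58071077e+01,  7.31486524e-02,
        2.33334425e-02, -5.48444439e-05]), 'eef_pos': array([ 0.26742581, -0.61906689,  0.23749765]), 'orientation': array([-3.07453952e+00, -6.35665218e-01,  5.98977033e-04]), 'force': array([-0.37432409, -0.15822946, -0.02612126]), 'moment': array([ 0.03027294, -0.05756217,  0.00618505]), 'gripper_force': 0.0, 'gripper_width': 0.08821996611510413}
```

View pics/top0.png

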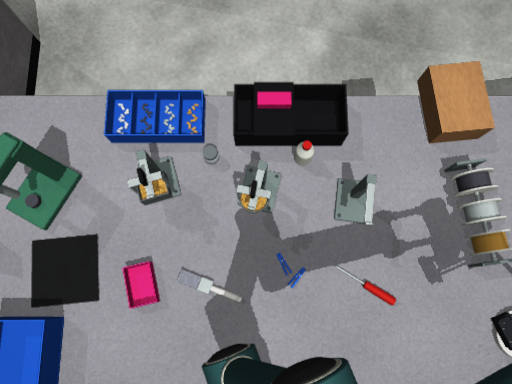

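View pics/side0.png

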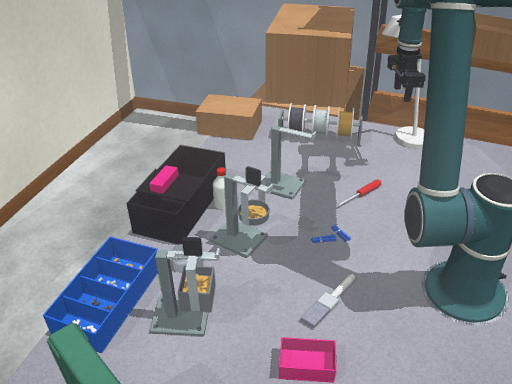

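The deep tray is the left stand (top px ~152,185), the pan is in the middle (~255,190) and the empty arm is on the right (~355,190). I'll zoom in.

```bash
python3 - <<'E'
import cv2,numpy as np
t=cv2.imread("pics/top0.png");s=cv2.imread("pics/side0.png")
r=lambda a,k:cv2.resize(a,None,fx=k,fy=k,interpolation=cv2.INTER_CUBIC)
a=r(t[140:212,115:195],5);b=r(t[160:232,315:395],5)
c=r(s[225:335,145:225],5);d=r(s[110:200,250:330],5)
cv2.imwrite("pics/tc.png",np.hstack([a,b]))
cv2.imwrite("pics/sc.png",np.hstack([c,cv2.copyMakeBorder(d,0,100,0,0,0)]))
E
```

```text
(no output)
```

View pics/tc.png

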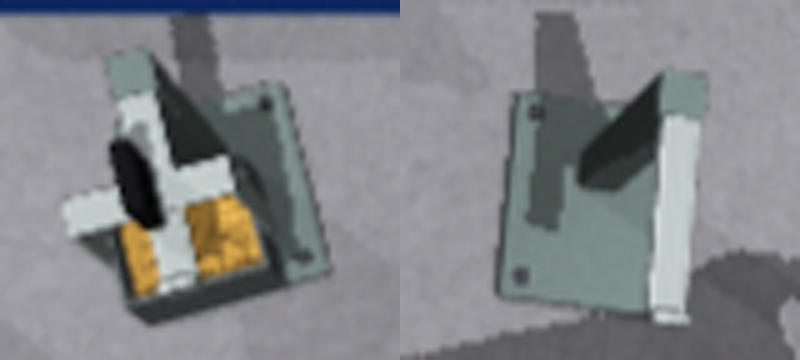

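View pics/sc.png

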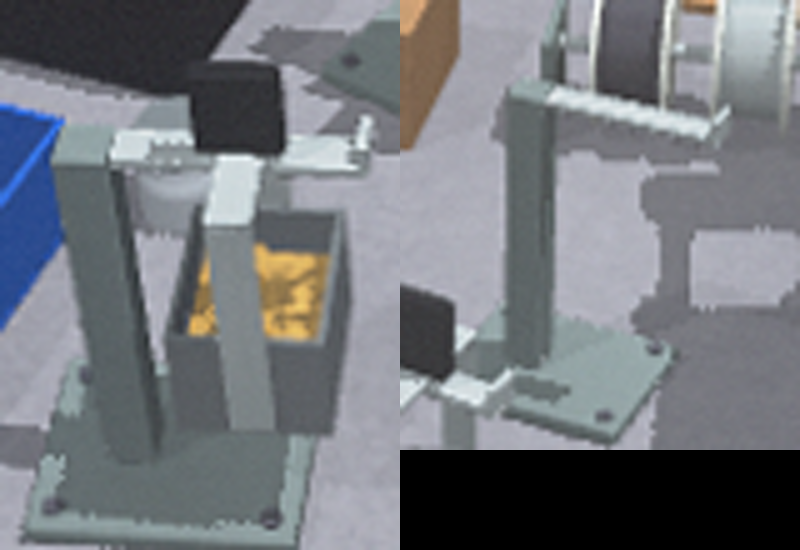

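The top crop shows the tray strap's ends (left 62–70,207–235; right 228–238,155–190) and the free arm running from the post (681,115) to the lip (~669,310). I'll fit poses and overlay wireframes on the pictures.

```bash
cat > h.py <<'E'
import numpy as np,cv2
from scipy.optimize import least_squares
from workcell import ctrl, eyes, monitor
def proj(s,P):
    T=s["T"];p=(np.atleast_2d(P)-T[:3,3])@T[:3,:3];u=np.c_[p[:,0],-p[:,1]]/-p[:,2:3]
    u=u*(1+s["k1"]*(u**2).sum(1,keepdims=True));K=s["mtx"]
    return u*[K[0,0],K[1,1]]+[K[0,2],K[1,2]]
def world(v,P,z0=.21):
    P=np.atleast_2d(P)/1000.;c,s=np.cos(v[2]),np.sin(v[2])
    return np.c_[v[0]+c*P[:,0]-s*P[:,1],v[1]+s*P[:,0]+c*P[:,1],z0+P[:,2]]
def fit(obs,v0): # obs: list (snap, model mm, px)
    f=lambda v:np.concatenate([(proj(s,world(v,m))-p).ravel() for s,m,p in obs])
    r=least_squares(f,v0,loss="soft_l1");return r.x,f(r.x).reshape(-1,2).round(1)
def box(x0,x1,y0,y1,z0,z1):
    c=[(x,y,z) for x in(x0,x1) for y in(y0,y1) for z in(z0,z1)]
    return [(a,b) for i,a in enumerate(c) for b in c[i+1:] if sum(p!=q for p,q in zip(a,b))==1]
ARM=box(-50,62,-10,10,-6,0)+box(-50,-45,-10,10,0,12)+box(62,87,-10,10,-210,0)
TRAY=box(-10,10,-45,45,0,5)+box(-20,20,-6,6,5,50)+box(-35,35,-42,42,-130,-70)
def crop(s,items,x0,y0,w,h,k=5):
    im=cv2.resize(s["img"][y0:y0+h,x0:x0+w,::-1],None,fx=k,fy=k,interpolation=cv2.INTER_CUBIC)
    for v,es,col,z in items:
        for e in es:
            a,b=((proj(s,world(v,list(e),z))-[x0,y0]+.5)*k).astype(int)
            cv2.line(im,tuple(map(int,a)),tuple(map(int,b)),col,1)
    return im
E
python3 - <<'E'
from h import *
S=eyes.snapshot("side");T=eyes.snapshot("top")
def px(l,x0,y0,c0=0):return [((c-c0+.5)/5-.5+x0,(r+.5)/5-.5+y0) for c,r in l]
va,ra=fit([(T,[(62,10,0),(62,-10,0),(87,10,0),(87,-10,0)],px([(660,115),(701,118),(667,72),(708,75)],315,160,400)),
 (T,[(-50,10,12),(-50,-10,12)],px([(654,314),(688,318)],315,160,400))],[.56,-.24,0])
vt,rt=fit([(T,[(-10,45,5),(10,45,5),(-10,-45,5),(10,-45,5)],px([(70,236),(62,207),(238,190),(228,155)],115,140))],[.56,.24,.2])
print("arm",va,ra.tolist());print("tray",vt,rt.tolist())
G,R=(0,200,0),(0,0,255)
vs=vt
cv2.imwrite("pics/o1.png",np.vstack([np.hstack([crop(T,[(va,ARM,R,.21)],315,160,80,50),crop(T,[(vt,TRAY,R,.21)],115,150,80,50)]),
 np.hstack([crop(S,[(va,ARM,R,.21)],250,110,80,68),crop(S,[(vt,TRAY,R,.21)],145,235,80,68)])]))
E
```

```text
arm [ 0.53957577 -0.2940492  -0.13796011] [[0.7, -0.4], [0.0, 0.0], [0.1, -0.8], [-0.6, -0.4], [-0.6, 0.7], [0.3, 0.9]]
tray [0.60895518 0.29780339 0.30050343] [[0.3, 0.6], [0.1, -0.7], [-0.3, 0.0], [-0.1, 0.1]]
```

View pics/o1.png

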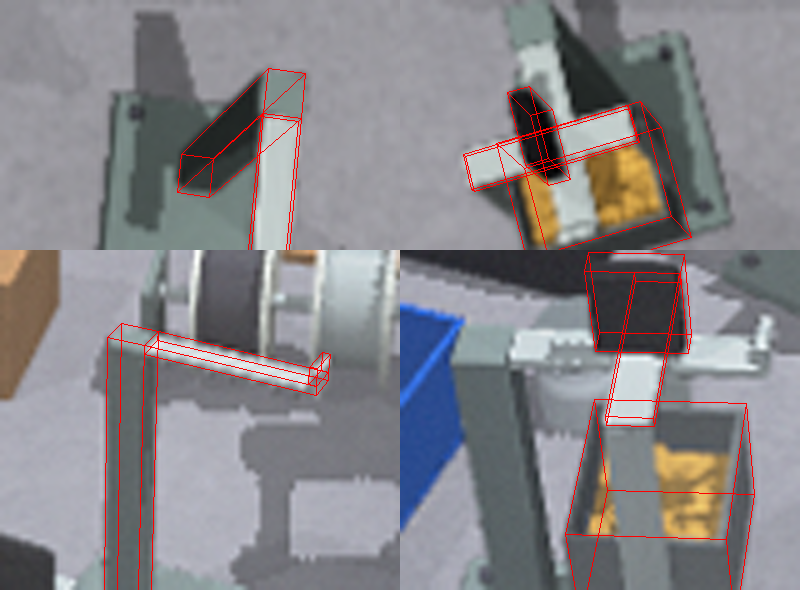

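The fit is sound in both views. Next I'll work out the approach in tool axes.

```bash
cat > go.py <<'E'
import sys,numpy as np
from scipy.spatial.transform import Rotation as R
from workcell import ctrl, eyes, monitor
# goals: x y z yaw ... ; prints shift+turn in tool axes from the measured pose
o=monitor.observe();p=o["eef_pos"];A=R.from_rotvec(o["orientation"])
print("t",o["time"],"p",p.round(4),"tilt",A.as_matrix()[:,2].round(4),"w",round(o["gripper_width"],4),"q",o["q"].round(2))
a=list(map(float,sys.argv[1:]))
for i in range(0,len(a),4):
    G=R.from_euler("z",a[i+3])*R.from_euler("x",np.pi)
    print(A.inv().apply(np.array(a[i:i+3])-p).round(4),(A.inv()*G).as_rotvec().round(4))
E
python3 go.py .268 -.62 .40 .408  .609 .298 .40 .30  .609 .298 .222 .30
```

```text
t 0.2 p [ 0.2676 -0.6192  0.2379] tilt [-5.0e-04  1.3e-03 -1.0e+00] w 0.0882 q [-1.2   0.26  1.6   0.    1.27 -0.04]
[ 1.000e-04  6.000e-04 -1.621e-01] [-0.0014 -0.0001 -0.0002]
[ 0.6773 -0.7068 -0.1611] [-0.0014  0.      0.1078]
[ 0.6772 -0.7066  0.0169] [-0.0014  0.      0.1078]
```

Units first: shifts go in shares of 400 mm and turns go in shares of 4 rad. So -0.234 m / 0.4 = -0.585, -0.16 m / 0.4 = -0.4, 0.08 rad / 4 = 0.02.

Request:
shift_gripper(ticks="0.088 0 0 -0.1 0 0 0 | 0.088 0 0 -0.2 0 0 0 | 0.088 0 0 -0.3 0 0 0 | 0.088 0 0 -0.4 0 0 0 | 0.088 0.07 -0.0725 -0.4 0 0 0.0025 | 0.088 0.14 -0.145 -0.4 0 0 0.005 | 0.088 0.21 -0.22 -0.4 0 0 0.0075 | 0.088 0.28 -0.2925 -0.4 0 0 0.01 | 0.088 0.35 -0.365 -0.4 0 0 0.0125 | 0.088 0.42 -0.4375 -0.4 0 0 0.015 | 0.088 0.49 -0.5125 -0.4 0 0 0.0175 | 0.088 0.56 -0.585 -0.4 0 0 0.02")

```text
time: 1.2
eef_pos: [0.3806, -0.314, 0.3986]
orientation: [-3.1, -0.511, -0.0]
force: [1.2, -0.4, -0.1]
gripper_width: 0.0881
gripper_force: 0.0
```

```bash
python3 go.py .609 .298 .40 .30
```

```text
t 1.2 p [ 0.3806 -0.314   0.3986] tilt [ 2.e-04  1.e-04 -1.e+00] w 0.0881 q [-0.74 -0.14  1.75  0.    1.54  0.5 ]
[ 0.4128 -0.5063 -0.0013] [-0.     -0.0002  0.0268]
```

Scaled: -0.384 m / 0.4 = -0.96, -0.352 m / 0.4 = -0.88, 0.03 rad / 4 = 0.0075.

Request:
shift_gripper(ticks="0.088 0.065 -0.08 0 0 0 0.0075 | 0.088 0.13 -0.16 0 0 0 0.0075 | 0.088 0.195 -0.24 0 0 0 0.0075 | 0.088 0.26 -0.32 0 0 0 0.0075 | 0.088 0.325 -0.4 0 0 0 0.0075 | 0.088 0.39 -0.48 0 0 0 0.0075 | 0.088 0.455 -0.56 0 0 0 0.0075 | 0.088 0.52 -0.64 0 0 0 0.0075 | 0.088 0.585 -0.72 0 0 0 0.0075 | 0.088 0.65 -0.8 0 0 0 0.0075 | 0.088 0.715 -0.88 0 0 0 0.0075 | 0.088 0.78 -0.96 0 0 0 0.0075")

```text
time: 2.2
eef_pos: [0.5524, 0.1502, 0.3986]
orientation: [3.107, 0.467, 0.0]
force: [0.3, -0.3, 1.0]
gripper_width: 0.0876
gripper_force: 0.0
```

```bash
python3 go.py .609 .298 .30 .30
```

```text
t 2.2 p [0.5524 0.1502 0.3986] tilt [ 1.e-04 -1.e-04 -1.e+00] w 0.0876 q [ 0.22  0.01  1.6  -0.    1.53  1.49]
[ 0.0975 -0.1247  0.0986] [ 0.0001 -0.0001 -0.0019]
```

Scaled: -0.1245 m / 0.4 = -0.3113, -0.1 m / 0.4 = -0.25.

Request:
shift_gripper(ticks="0.088 0.075 -0.1 0 0 0 0 | 0.088 0.1375 -0.175 0 0 0 0 | 0.088 0.2 -0.25 0 0 0 0 | 0.088 0.2438 -0.3113 0.05 0 0 0 | 0.088 0.2438 -0.3113 0.125 0 0 0 | 0.088 0.2438 -0.3113 0.1875 0 0 0 | 0.088 0.2438 -0.3113 0.2463 0 0 0 | 0.088 0.2438 -0.3113 0.2463 0 0 0 | 0.088 0.2438 -0.3113 0.2463 0 0 0")

```text
time: 2.95
eef_pos: [0.6079, 0.2952, 0.2981]
orientation: [3.106, 0.466, -0.007]
force: [-0.2, 0.2, 0.5]
gripper_width: 0.0882
gripper_force: 0.0
```

```bash
python3 go.py .609 .298 .222 .30
python3 - <<'E'
from h import *
v=[.609,.2978,.3];G=(0,200,0)
S=eyes.snapshot("side");T=eyes.snapshot("top")
cv2.imwrite("pics/o2.png",np.hstack([crop(S,[],140,205,80,110),crop(T,[],110,130,80,110)]))
E
```

```text
t 2.95 p [0.6079 0.2952 0.2981] tilt [-0.0042 -0.0018 -1.    ] w 0.0882 q [0.42 0.24 1.53 0.   1.38 1.69]
[ 0.0022 -0.0023  0.0761] [ 0.0005  0.0045 -0.0021]
```

View pics/o2.png

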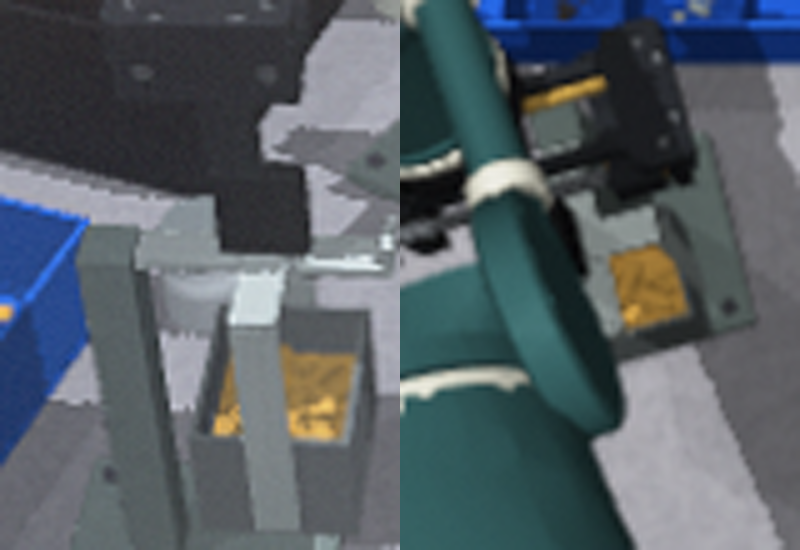

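In the side view the fingers sit right over the grip block (~265,200), which is what I want, so I'll descend.

Scaled: 0.075 m / 0.4 = 0.1875, 0.073 m / 0.4 = 0.1825, 0.004 rad / 4 = 0.001.

Request:
shift_gripper(ticks="0.088 0.0038 -0.005 0.05 0 0.001 0 | 0.088 0.0038 -0.005 0.1 0 0.001 0 | 0.088 0.0038 -0.005 0.1375 0 0.001 0 | 0.088 0.0038 -0.005 0.1625 0 0.001 0 | 0.088 0.0038 -0.005 0.1825 0 0.001 0 | 0.088 0.0038 -0.005 0.1875 0 0.001 0 | 0.088 0.0038 -0.005 0.1875 0 0.001 0")

```text
time: 3.63
eef_pos: [0.6101, 0.298, 0.2259]
orientation: [-3.106, -0.466, -0.007]
force: [0.4, 0.7, 0.1]
gripper_width: 0.088
gripper_force: 0.0
```

```bash
python3 go.py .609 .298 .222 .30
```

```text
t 3.6333 p [0.6101 0.298  0.2259] tilt [ 0.0046  0.0015 -1.    ] w 0.088 q [ 0.42  0.28  1.61 -0.    1.25  1.69]
[-0.0011 -0.0003  0.0039] [-0.0001 -0.0048 -0.0024]
```

Scaled: 0.003 m / 0.4 = 0.0075, -0.001 m / 0.4 = -0.0025, -0.004 rad / 4 = -0.001.

Request:
shift_gripper(ticks="0.088 -0.0025 0 0.0075 0 -0.001 0 | 0.088 -0.0025 0 0.0075 0 -0.001 0 | 0 -0.0025 0 0.0075 0 -0.001 0 | 0 -0.0025 0 0.0075 0 -0.001 0 | 0 -0.0025 0 0.0075 0 -0.001 0 | 0 -0.0025 0 0.0075 0 -0.001 0 | 0 -0.0025 0 0.0075 0 -0.001 0 | 0 -0.0025 0 0.0075 0 -0.001 0 | 0 -0.0025 0 0.0075 0 -0.001 0 | 0 -0.0025 0 0.0075 0 -0.001 0 | 0 -0.0025 0 0.0075 0 -0.001 0 | 0 -0.0025 0 0.0075 0 -0.001 0", force=45)

```text
time: 4.63
eef_pos: [0.6088, 0.2977, 0.2221]
orientation: [3.107, 0.466, -0.0]
force: [-0.1, 0.5, 0.7]
gripper_width: 0.0235
gripper_force: 0.0
```

```bash
python3 go.py .609 .298 .222 .30
```

```text
t 4.6333 p [0.6088 0.2977 0.2221] tilt [-1.e-04 -0.e+00 -1.e+00] w 0.0235 q [0.42 0.28 1.62 0.   1.25 1.69]
[ 0.0002 -0.0002  0.0001] [ 0.      0.0001 -0.0022]
```

Still closing.

Request:
shift_gripper(ticks="0 0 0 0 0 0 0 | 0 0 0 0 0 0 0 | 0 0 0 0 0 0 0 | 0 0 0 0 0 0 0 | 0 0 0 0 0 0 0 | 0 0 0 0 0 0 0")

```text
time: 5.13
eef_pos: [0.6088, 0.2979, 0.2222]
orientation: [-3.107, -0.466, 0.0]
force: [-0.7, 1.0, 0.4]
gripper_width: 0.0115
gripper_force: 45.0
```

```bash
python3 go.py .609 .298 .258 .30
```

```text
t 5.1333 p [0.6088 0.2979 0.2222] tilt [-1.e-04  3.e-04 -1.e+00] w 0.0115 q [0.42 0.28 1.62 0.   1.25 1.69]
[ 0.0002 -0.     -0.0358] [-0.0003  0.     -0.0021]
```

Scaled: -0.038 m / 0.4 = -0.095, -0.036 m / 0.4 = -0.09.

Request:
shift_gripper(ticks="0 0 0 -0.0075 0 0 0 | 0 0 0 -0.02 0 0 0 | 0 0 0 -0.035 0 0 0 | 0 0 0 -0.05 0 0 0 | 0 0 0 -0.065 0 0 0 | 0 0 0 -0.08 0 0 0 | 0 0 0 -0.09 0 0 0 | 0 0 0 -0.095 0 0 0 | 0 0 0 -0.095 0 0 0 | 0 0 0 -0.095 0 0 0")

```text
time: 5.97
eef_pos: [0.6088, 0.2977, 0.2603]
orientation: [-3.107, -0.466, -0.0]
force: [-0.2, 0.7, -2.8]
gripper_width: 0.0116
gripper_force: 45.0
```

```bash
python3 go.py .609 .298 .258 .30; python3 - <<'E'
from h import *
S=eyes.snapshot("side");print(monitor.observe()["force"],monitor.observe()["moment"])
v=[.609,.298,.3]
cv2.imwrite("pics/o3.png",crop(S,[(v,TRAY,(0,0,255),.248)],140,205,110,115))
E
```

```text
t 5.9667 p [0.6088 0.2977 0.2603] tilt [ 1.e-04  0.e+00 -1.e+00] w 0.0116 q [0.42 0.26 1.57 0.   1.31 1.69]
[ 0.0002 -0.0002  0.0023] [-0.     -0.0001 -0.0022]
[ 0.36411838  0.37574297 -3.23670521] [-0.00556504  0.01931928  0.01767005]
```

View pics/o3.png

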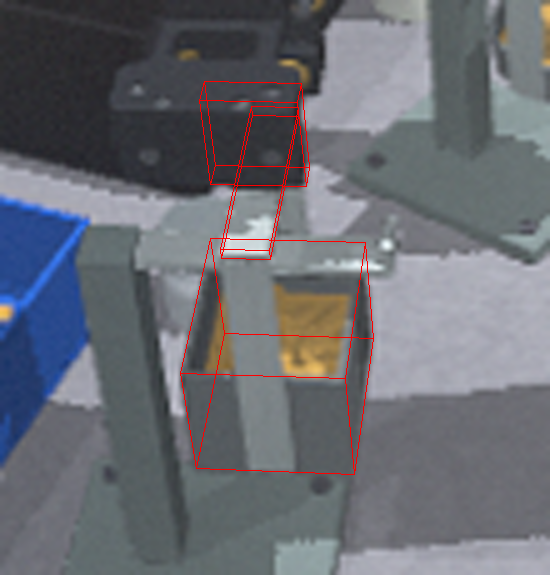

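The tray hangs level and matches the wireframe, with its strap (~245,245) above the arm and lip. Next I'll draw it out along tool -x.

Scaled: -0.143 m / 0.4 = -0.3575, -0.14 m / 0.4 = -0.35.

Request:
shift_gripper(ticks="0 -0.0075 0 0 0 0 0 | 0 -0.025 0 0 0 0 0 | 0 -0.0525 0 0 0 0 0 | 0 -0.0875 0 0 0 0 0 | 0 -0.1275 0 0 0 0 0 | 0 -0.17 0 0 0 0 0 | 0 -0.215 0 0 0 0 0 | 0 -0.26 0 0 0 0 0 | 0 -0.3 0 0 0 0 0 | 0 -0.33 0 0 0 0 0 | 0 -0.35 0 0 0 0 0 | 0 -0.3575 0 0 0 0 0")

```text
time: 7.02
eef_pos: [0.4707, 0.2553, 0.2603]
orientation: [-3.107, -0.467, 0.0]
force: [0.7, 1.2, -3.7]
gripper_width: 0.0117
gripper_force: 45.0
```

```bash
python3 go.py .40 .20 .26 .20  .415 -.277 .26 -.138  .5396 -.2940 .26 -.138
```

```text
t 7.0167 p [0.4707 0.2553 0.2603] tilt [-0.  0. -1.] w 0.0117 q [ 0.45 -0.01  1.87  0.    1.28  1.72]
[-0.0839  0.0321  0.0003] [-0.0001  0.      0.0981]
[-2.096e-01  4.925e-01  3.000e-04] [-1.000e-04  0.000e+00  4.361e-01]
[-9.550e-02  5.453e-01  3.000e-04] [-1.000e-04  0.000e+00  4.361e-01]
```

Scaled: 0.17 m / 0.4 = 0.425, 0.156 m / 0.4 = 0.39, 0.14 rad / 4 = 0.035.

Request:
shift_gripper(ticks="0 -0.015 0.0075 0 0 0 0.0013 | 0 -0.045 0.02 0 0 0 0.0038 | 0 -0.085 0.035 0 0 0 0.0075 | 0 -0.125 0.0525 0 0 0 0.0113 | 0 -0.1625 0.07 0 0 0 0.015 | 0 -0.1925 0.095 0 0 0 0.0188 | 0 -0.215 0.14 0 0 0 0.0225 | 0 -0.2325 0.2 0 0 0 0.0263 | 0 -0.2525 0.27 0 0 0 0.03 | 0 -0.2725 0.335 0 0 0 0.0325 | 0 -0.2875 0.39 0 0 0 0.0345 | 0 -0.2975 0.425 0 0 0 0.035")

```text
time: 8.02
eef_pos: [0.4085, 0.0562, 0.2605]
orientation: [3.131, 0.244, 0.001]
force: [0.8, 0.7, -3.0]
gripper_width: 0.0117
gripper_force: 45.0
```

```bash
python3 go.py .411 -.276 .26 -.138
```

```text
t 8.0167 p [0.4085 0.0562 0.2605] tilt [ 9.e-04 -1.e-03 -1.e+00] w 0.0117 q [ 0.08 -0.27  2.1  -0.    1.31  1.49]
[-0.0491  0.3285  0.0008] [ 0.001  -0.0009  0.2939]
```

Scaled: 0.288 m / 0.4 = 0.72, 0.278 m / 0.4 = 0.695, 0.258 rad / 4 = 0.0645.

Request:
shift_gripper(ticks="0 -0.0025 0.015 0 0 0 0.0013 | 0 -0.0075 0.05 0 0 0 0.0045 | 0 -0.0175 0.11 0 0 0 0.01 | 0 -0.0275 0.185 0 0 0 0.0165 | 0 -0.04 0.265 0 0 0 0.0238 | 0 -0.0525 0.345 0 0 0 0.031 | 0 -0.0625 0.425 0 0 0 0.038 | 0 -0.075 0.505 0 0 0 0.0453 | 0 -0.0875 0.58 0 0 0 0.052 | 0 -0.0975 0.645 0 0 0 0.0578 | 0 -0.105 0.695 0 0 0 0.0623 | 0 -0.1075 0.72 0 0 0 0.0645")

```text
time: 9.02
eef_pos: [0.4114, -0.2351, 0.2603]
orientation: [3.137, -0.162, 0.001]
force: [0.4, 0.0, -3.1]
gripper_width: 0.0118
gripper_force: 45.0
```

```bash
python3 go.py .411 -.276 .26 -.138
```

```text
t 9.0167 p [ 0.4114 -0.2351  0.2603] tilt [ 3.e-04 -8.e-04 -1.e+00] w 0.0118 q [-0.57 -0.14  1.99 -0.    1.29  1.1 ]
[0.0038 0.0407 0.0003] [ 0.0008 -0.0004  0.0348]
```

Scaled: 0.0405 m / 0.4 = 0.1013, 0.036 m / 0.4 = 0.09, 0.035 rad / 4 = 0.0088.

Request:
shift_gripper(ticks="0 0.0025 0.015 0 0 0 0.0015 | 0 0.005 0.04 0 0 0 0.0035 | 0 0.0075 0.0675 0 0 0 0.0055 | 0 0.01 0.09 0 0 0 0.0075 | 0 0.01 0.1013 0 0 0 0.0088 | 0 0.01 0.1013 0 0 0 0.0088 | 0 0.01 0.1013 0 0 0 0.0088")

```text
time: 9.6
eef_pos: [0.411, -0.2734, 0.2602]
orientation: [-3.134, 0.213, 0.0]
force: [-0.2, -0.0, -2.8]
gripper_width: 0.0114
gripper_force: 45.0
```

```bash
python3 go.py .5396 -.2940 .26 -.138; python3 - <<'E'
from h import *
T=eyes.snapshot("top");S=eyes.snapshot("side");o=monitor.observe();p=o["eef_pos"]
v=[p[0],p[1],-.138];a=[.5396,-.294,-.138]
it=[(v,TRAY,(0,0,255),p[2]-.012),(a,ARM,(0,200,0),.21)]
cv2.imwrite("pics/o4.png",np.hstack([crop(S,it,255,95,110,120,4),cv2.copyMakeBorder(crop(T,it,310,150,85,110,4),0,40,0,0,0)]))
E
```

```text
t 9.6 p [ 0.411  -0.2734  0.2602] tilt [-1.e-04  5.e-04 -1.e+00] w 0.0114 q [-0.64 -0.1   1.95  0.    1.29  1.07]
[0.1302 0.003  0.0002] [-0.0005  0.0002  0.0026]
```

View pics/o4.png

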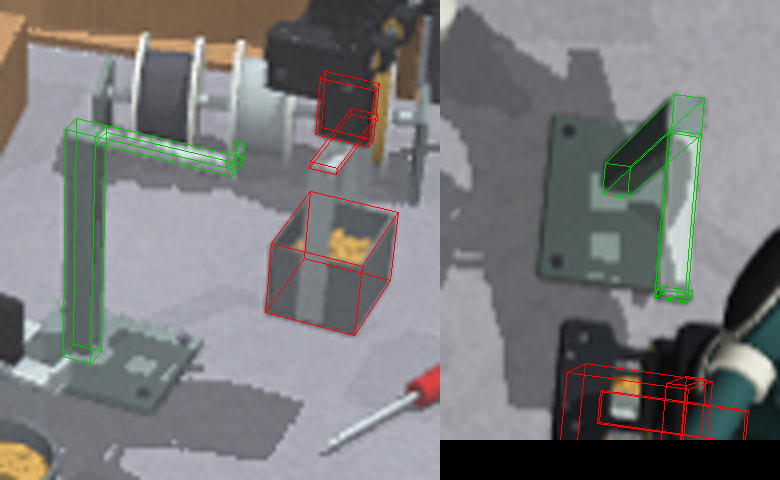

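The held tray (side ~330,260) and the free arm both match the model, and the strap is clear in front of the lip (~235,155). I'll advance over the arm.

Scaled: 0.13 m / 0.4 = 0.325, 0.003 m / 0.4 = 0.0075, 0.002 rad / 4 = 0.0005.

Request:
shift_gripper(ticks="0 0.0075 0 0 0 0 0 | 0 0.025 0.0025 0 0 0 0 | 0 0.0525 0.0025 0 0 0 0 | 0 0.0875 0.005 0 0 0 0 | 0 0.1275 0.0075 0 0 0 0 | 0 0.17 0.0075 0 0 0 0 | 0 0.2125 0.0075 0 0 0 0.0005 | 0 0.2525 0.0075 0 0 0 0.0005 | 0 0.2875 0.0075 0 0 0 0.0005 | 0 0.3125 0.0075 0 0 0 0.0005 | 0 0.325 0.0075 0 0 0 0.0005 | 0 0.325 0.0075 0 0 0 0.0005")

```text
time: 10.7
eef_pos: [0.5406, -0.294, 0.2598]
orientation: [-3.134, 0.214, 0.0]
force: [-0.5, -0.4, -3.3]
gripper_width: 0.0118
gripper_force: 45.0
```

```bash
python3 go.py .5396 -.2940 .222 -.138
```

```text
t 10.7 p [ 0.5406 -0.294   0.2598] tilt [-2.e-04  2.e-04 -1.e+00] w 0.0118 q [-0.54  0.14  1.71  0.    1.29  1.17]
[-0.001   0.0001  0.0378] [-0.0002  0.0002  0.0016]
```

Request:
shift_gripper(ticks="0 0 0 0.01 0 0 0 | 0 0 0 0.025 0 0 0 | 0 0 0 0.04 0 0 0 | 0 0 0 0.055 0 0 0 | 0 0 0 0.0675 0 0 0 | 0 0 0 0.0775 0 0 0 | 0 0 0 0.085 0 0 0 | 0 0 0 0.09 0 0 0 | 0 0 0 0.09 0 0 0 | 0 0 0 0.09 0 0 0")

```text
time: 11.53
eef_pos: [0.5395, -0.2941, 0.2243]
orientation: [3.134, -0.215, 0.0]
force: [0.1, 0.3, -2.9]
gripper_width: 0.0118
gripper_force: 45.0
```

```bash
python3 go.py .5396 -.2940 .222 -.138
```

```text
t 11.5333 p [ 0.5395 -0.2941  0.2243] tilt [ 1.e-04 -1.e-04 -1.e+00] w 0.0118 q [-0.54  0.16  1.76 -0.    1.23  1.17]
[ 0.0001 -0.0001  0.0023] [ 0.0001 -0.0001  0.0008]
```

Now slowly lower the last millimetres until the weight transfers.

Scaled: 0.002 m / 0.4 = 0.005, 0.001 m / 0.4 = 0.0025.

Request:
shift_gripper(ticks="0 0 0 0.0025 0 0 0 | 0 0 0 0.0025 0 0 0 | 0 0 0 0.005 0 0 0 | 0 0 0 0.005 0 0 0 | 0 0 0 0.005 0 0 0")

```text
time: 11.95
eef_pos: [0.5394, -0.2941, 0.2222]
orientation: [-3.134, 0.215, -0.0]
force: [0.4, -0.9, -3.4]
gripper_width: 0.0117
gripper_force: 45.0
```

Request:
shift_gripper(ticks="0 0 0 0.0013 0 0 0 | 0 0 0 0.0013 0 0 0 | 0 0 0 0.0013 0 0 0")

```text
time: 12.2
eef_pos: [0.5395, -0.2941, 0.2222]
orientation: [3.134, -0.215, 0.0]
force: [-1.1, 1.1, 1.1]
gripper_width: 0.0119
gripper_force: 45.0
```

```bash
python3 go.py
```

```text
t 12.2 p [ 0.5395 -0.2941  0.2222] tilt [ 3.e-04 -1.e-04 -1.e+00] w 0.0119 q [-0.54  0.16  1.76  0.    1.22  1.17]
```

The weight is on the arm, so I can release.

Scaled: 0.0003 m / 0.4 = 0.0008.

Request:
shift_gripper(ticks="0 0 0 0.0008 0 0 0 | 0.03 0 0 0.0008 0 0 0 | 0.03 0 0 0 0 0 0 | 0.03 0 0 0 0 0 0 | 0.03 0 0 0 0 0 0 | 0.06 0 0 0 0 0 0 | 0.06 0 0 0 0 0 0 | 0.06 0 0 0 0 0 0 | 0.06 0 0 0 0 0 0 | 0.06 0 0 0 0 0 0 | 0.06 0 0 0 0 0 0 | 0.06 0 0 0 0 0 0")

```text
time: 13.2
eef_pos: [0.5394, -0.2941, 0.2217]
orientation: [3.134, -0.215, -0.0]
force: [-0.7, -0.7, -0.0]
gripper_width: 0.0598
gripper_force: 0.0
```

Request:
shift_gripper(ticks="0.06 0 0 0 0 0 0 | 0.06 0 0 -0.01 0 0 0 | 0.06 0 0 -0.03 0 0 0 | 0.06 0 0 -0.0625 0 0 0 | 0.06 0 0 -0.1 0 0 0 | 0.06 0 0 -0.15 0 0 0 | 0.06 0 0 -0.2125 0 0 0 | 0.06 0 0 -0.275 0 0 0 | 0.06 0 0 -0.325 0 0 0 | 0.06 0 0 -0.3625 0 0 0 | 0.06 0 0 -0.375 0 0 0 | 0.06 0 0 -0.375 0 0 0")

```text
time: 14.2
eef_pos: [0.5402, -0.2946, 0.3751]
orientation: [3.132, -0.215, 0.007]
force: [0.2, -0.5, 0.6]
gripper_width: 0.06
gripper_force: 0.0
```

```bash
python3 - <<'E'
from h import *
T=eyes.snapshot("top");S=eyes.snapshot("side")
v=[.5395,-.294,-.138]
it=[(v,TRAY,(0,0,255),.21)]
cv2.imwrite("pics/o5.png",np.hstack([crop(S,it,210,95,120,120,4),crop(T,it,315,130,70,120,4)]))
E
```

```text
(no output)
```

View pics/o5.png

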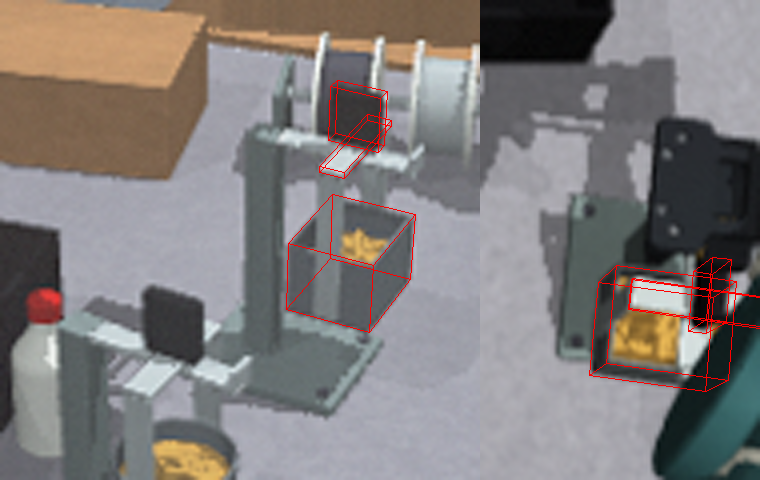

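The tray hangs on the free arm exactly as modelled (side ~350,160). The gripper is clear of it, and the pan is still in place. I'm handing the job in.

```bash
python3 -c "
from workcell import ctrl, eyes, monitor
print(ctrl.close_job())"
```

```text
the job is handed in; nothing more can be done
None
```

The deep tray now hangs level on the formerly empty arm, with its strap lowered onto the arm before I let go; the shallow pan was not touched, and I handed the job in at about 14 s of the 48 s allowed.

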